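# Unlock the guard cap and set the airflow selector

## Robot

A 7-joint arm with a two-finger parallel gripper is mounted at the origin on the work surface. World frame = base frame: x ahead of the robot, y to its left, z up, the work surface at z = 0. Lengths are in m, angles in rad, forces in N, time in s.
With the tool pointing down it reaches from about 0.425 to 0.8 m from the base axis. Payload 8.3 kg.
Tool frame: the origin (TCP) lies between the finger pads; the fingertips stand 8 mm ahead of it and the grasp point (between the pads) lies 11 mm behind it; z points along the fingers, x is the direction in which the jaws open and shut, and the axes are right-handed (so a half turn about z gives the same grasp; the last joint's range is limited). The gripper opens to 85 mm and grips with 20 to 120 N. Pads are 22 mm wide; open, the fingers measure 114 mm over their backs; the gripper's body (76 mm by 85 mm) begins 54 mm behind the grasp point. The pads swing forward as they close: fully open they stand 13 mm farther back than shut.
Start: joints at [1.276, 0.383, 0.016, 1.37, -0.006, 1.388, -0.046], TCP at [0.144, -0.608, 0.213] pointing down, gripper open.
Joint ranges: [-2.95, 2.95], [-0.25, 2.06], [-1.52, 1.56], [0.18, 2.33], [-1.44, 4.58], [0.02, 2.06], [-3.01, 3.01]. Speed limits (rad/s): [2.39, 2.39, 3.01, 3.01, 3.14, 3.14, 3.14].

## Interface

Orientations are given as a unit quaternion [w, x, y, z].
In Python, from rig import robot gives the robot as it stands. The module is installed in compiled form; this text tells all that it offers.
- The arm moves only by the shell command python3 -m inch 'ROWS' [FORCE]. ROWS is JSON, a list of rows, each a list of 5 numbers: the finger opening in mm, from 0 to 85.4, then the shift along the tool's x, y, z in mm, then the turn about the tool's z in rad. In form: [[hand, tx, ty, tz, twist], ...]. A call has 1 to 5 rows; each row shifts and turns the commanded pose from where the row before left it, along the tool's axes as they then stand; what a row does not reach is not made up. A row lasts 1/8 s, in which the tool goes at most 62.5 mm and 10.7 degrees, less where a joint would pass 70% of its speed; a pose out of reach is approached as far as the arm can. A call is refused whole if a number of a shift passes 62.5 or a number of a turn 0.188, either way. A call with a gripper value outside its range is refused whole. The fingers move at their own pace and stop on an object; FORCE is the grip in N (left out, the last holds). Time passes only in rows, so rows that do not move let the fingers close. It gives the time, the measured TCP pose, the force and the opening at its end, in the units of the state.
- robot.sense(): the state, without advancing time (a new reading comes with each control period).
- robot.read_camera(name): name is "scene" or "top" or "wrist"; returns the picture (384x512x3 uint8, red, green, blue); there is no depth.
- robot.camera_model(name): a dict with "fovy" (degrees; the focal length in pixels is half the picture's height over the tangent of half this angle, whatever the lens; pixels are square), "cx", "cy" (the principal point, pixels), "R" (3x3) and "t" (3): a world point X has camera coordinates R X + t; the wrist camera has in their place "hand_eye" (4x4, takes a point from camera to tool coordinates, whose origin is the TCP and whose axes are the tool frame's). Camera axes: x right, y down, z forward; pixel columns grow to the right and rows downward; lengths in m; the calibration is good to about 2 mm. A picture is of the moment at which its call begins: read the wrist's pose just before it. camera_model takes no time and is no camera call.
- robot.hand_in(): hands the job in, once; it reports no verdict.
The state is a dict: "clock": time; "joint_pos": joint angles; "qd": joint speeds; "tau": joint torques, N m; "position": TCP position; "ee_rot": TCP orientation; "contact_force": force on the tool from outside, world axes, zero at the start; "ft_torque": the same for the moment, N m; "opening": finger opening in m.
Only numpy, scipy, OpenCV 4.12 (cv2) and the standard library are available. Lean on these libraries where they do the work, as an engineer would, in place of code of your own. Each camera call takes 0.05 s, during which the arm holds its last target.

## Task

The extraction selector on the tool bench has to be set: take off its clear twist-lock guard cap (turn it anticlockwise as seen from above, then lift) and set it down upright, without dropping it, in the free end of the green tray. Then turn the black selector dial until its white arrow points at the red clip on the rim. Leave the battery packs, the drill and the spray can where they are, and let go of everything at the end.

Things in the scene. Friction and masses are not known exactly. Their poses are not given: they have to be found in the camera images.
- selector: Fixed round grey selector housing, 200 mm diameter, flat top 50 mm above the table; black hose stubs leave it along its own +x and -x, to 125 mm from the axis. Origin on its vertical axis at table height. On top, at its +x and -x, two dark steel catches (60 to 80 mm from the axis, 39 mm wide, 14 mm tall) reach over the cap's lugs.
- cap_grip (a point): Centre of the orange bar handle on the loose clear guard cap: 70 mm long along the point's x axis, 16 mm thick along y, from 22 mm below to 18 mm above this point. z is up. The cap's underside is 84 mm below. At the start the cap stands on the housing over the dial, lugs under the catches (3.5 mm play up, 4 mm sideways); it must rise 50 mm to clear the dial.
- cap: The same cap (0.22 kg), origin at the centre of its underside: a clear bell 114 mm in diameter, 62 mm tall, open below. Two orange lugs, 5 mm thick, 30 mm wide, stick out at the underside along +x and -x to 69 mm from the axis. Turned anticlockwise (from above) by 40 to 120 degrees (0.7 to 2.1 rad) from its start the lugs are free and it lifts off; clockwise it is stopped.
- dial_grip (a point): Centre of the dial's black bar grip, on the selector's axis, 81 mm above the table, under the cap at first. Bar 66 mm long along the point's x, 17 mm thick, top 15 mm above this point, foot 20 mm below, where a 94 mm disc begins. +x points the way of the white arrow. The dial turns endlessly either way, with friction of about 0.1 N m, and stays where left.
- dial_mark (a point): Tip of the white arrow on the dial's rim, 47 mm from the axis; its x axis points outward along the arrow.
- dial (a joint): Dial angle in rad about the selector's axis, growing anticlockwise seen from above; 0 when the arrow points along the selector's +x axis; no stops.
- clip_mark (a point): Inner tip of the fixed red clip on the selector's rim, 84 mm from the axis, 55 mm above the table; its x axis points straight outward from the selector's axis. The clip is 10 mm wide, 10 mm tall. The dial's arrow must point to it.
- tray: Fixed green open tray, 240 mm along its x, 176 mm along its y, rim 22 mm high, walls and floor 4 mm thick. Origin at the centre of its underside on the table. A grey battery pack stands in its -x end; its +x end is free. It lies left or right of the selector, in any yaw.
- tray_free (a point): Point on the tray's floor (4 mm above the table), in the middle of the free end: 38 mm from the tray's centre along the tray's +x. The cap fits there with about 10 mm to spare.
- pack_grey: Loose grey battery pack standing in the -x end of the tray, 56 x 66 mm foot, 97 mm tall. Origin at the centre of its underside. Not to be moved.
- pack_red: Loose red battery pack of the same size, standing on the tool case, top 172 mm above the table. Origin at the centre of its underside. Not to be moved.
- drill: Loose cordless drill, purple-grey and black, standing on its battery foot (100 x 70 mm) beyond the selector, 178 mm tall; its body reaches from 60 mm behind to 102 mm ahead of the origin along its x axis. Origin at the centre of its underside. Not to be moved.
- can: Loose blue spray can standing between selector and left-hand side, beyond the selector, 56 mm diameter, 150 mm tall. Origin at the centre of its underside. Not to be moved.
- case: Fixed closed dark teal tool case, 200 x 190 x 75 mm, on the other side of the selector from the tray. Origin at the centre of its underside.
Mind the look-alikes: they are no part of the job. Leave any pink or yellow look-alike of the cap alone.

How it is judged:
By the outcome, as a careful person would: the job done as asked, in the order asked, and still so for the second after the job is handed in, with the robot touching nothing.
It also fails if it takes over 61 s, if anything falls off the work surface, if the arm or the gripper's body presses on something with over 40 N, if the wrist force passes 120 N, or if a joint passes its speed limit or range.

## Working session

There is one attempt and no reset: what is moved stays moved. The work goes in short steps, Python scripts to look and compute and a shell command to move; the robot and the scene stay as the last step left them, time stands still between calls to the robot, and variables do not carry over. Pictures are saved under pics/ and viewed, and the job is handed in when it is done.

```bash
mkdir -p pics
python3 - <<'E'
from rig import robot
import cv2, numpy as np
s=robot.sense(); print({k:np.round(v,3).tolist() for k,v in s.items()})
for n in ("scene","top","wrist"):
    im=robot.read_camera(n); cv2.imwrite(f"pics/{n}0.png",im[:,:,::-1]); m=robot.camera_model(n); print(n,{k:np.round(v,4).tolist() for k,v in m.items()})
E
```

```text
{'clock': 0.0, 'joint_pos': [1.276, 0.384, 0.016, 1.371, -0.006, 1.388, -0.046], 'qd': [0.0, 0.0, 0.001, -0.001, 0.0, -0.002, -0.0], 'tau': [0.0, -62.759, 0.845, -37.181, 0.017, 0.014, -0.0], 'position': [0.143, -0.608, 0.212], 'ee_rot': [-0.001, 0.784, -0.621, -0.001], 'contact_force': [0.47, 0.759, 0.241], 'ft_torque': [0.041, 0.0, -0.041], 'opening': 0.085}
scene {'fovy': 48.6963, 'cx': 256.9704, 'cy': 200.883, 'R': [[-0.7315, 0.6818, 0.0084], [0.5255, 0.5716, -0.6302], [-0.4344, -0.4566, -0.7764]], 't': [0.3418, -0.1872, 1.3975]}
top {'fovy': 47.1016, 'cx': 250.3567, 'cy': 194.8293, 'R': [[-0.0002, -1.0, -0.0058], [-0.9794, 0.0014, -0.2019], [0.2019, 0.0056, -0.9794]], 't': [-0.0119, 0.5062, 1.3665]}
wrist {'fovy': 70.1968, 'cx': 256.0346, 'cy': 196.7847, 'hand_eye': [[1.0, 0.0001, -0.0, 0.0007], [-0.0001, 0.9534, 0.3019, -0.0774], [0.0, -0.3019, 0.9534, -0.161], [0.0, 0.0, 0.0, 1.0]]}
```

View pics/top0.png

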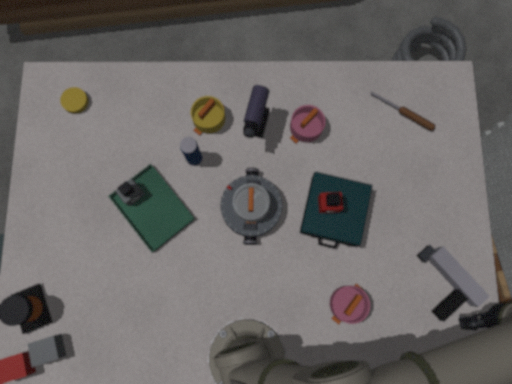

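View pics/scene0.png

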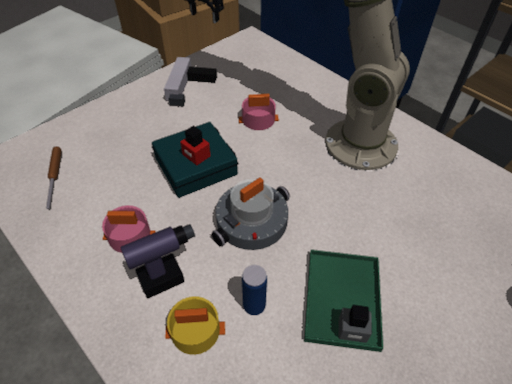

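Run:
```python
import cv2
im=cv2.imread("pics/top0.png")
cv2.imwrite("pics/top0c.png",cv2.resize(im[90:290,130:400],None,fx=2.9,fy=2.9,interpolation=cv2.INTER_CUBIC))
```

```text
(no output)
```

View pics/top0c.png

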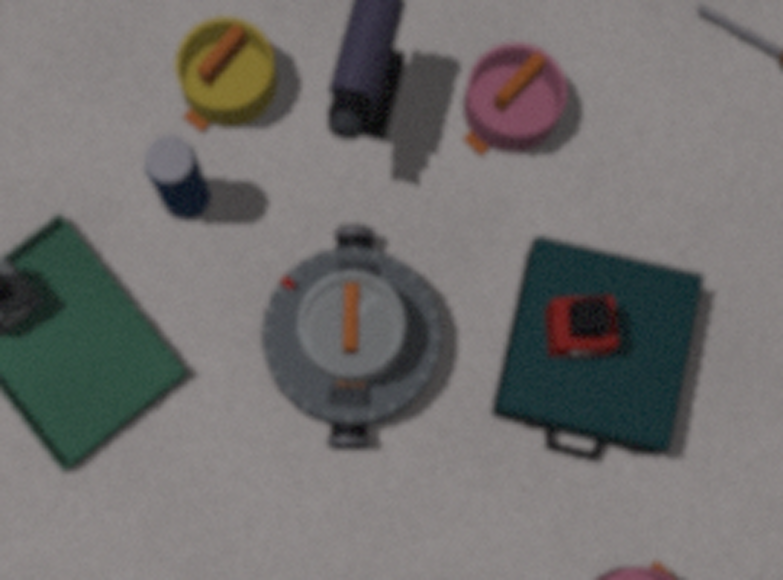

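Look-alikes of the cap in the top picture: clear cap on the grey housing (251,200), yellow (207,107), pink (308,124) and pink (350,303). The right one is the clear cap at (251,200), because it sits on the grey housing with the catches and the red clip (229,187).

```bash
cat > h.py <<'E'
from rig import robot
import cv2, numpy as np
from scipy.spatial.transform import Rotation as Ro
def cam(n,s=None):
    m=robot.camera_model(n); f=192/np.tan(np.radians(m["fovy"])/2)
    K=np.array([[f,0,m["cx"]],[0,f,m["cy"]],[0,0,1]])
    if n=="wrist":
        q=s["ee_rot"]; T=np.eye(4); T[:3,:3]=Ro.from_quat([q[1],q[2],q[3],q[0]]).as_matrix(); T[:3,3]=s["position"]
        C=T@np.array(m["hand_eye"]); R=C[:3,:3].T; t=-R@C[:3,3]
    else: R=np.array(m["R"]); t=np.array(m["t"])
    return K,R,t
def back(c,uv,z):
    K,R,t=c; o=-R.T@t; d=R.T@np.linalg.inv(K)@np.array([uv[0],uv[1],1.]); return o+d*(z-o[2])/d[2]
def proj(c,X):
    K,R,t=c; p=K@(R@np.asarray(X,float)+t); return p[:2]/p[2]
def tool(s):
    q=s["ee_rot"]; return Ro.from_quat([q[1],q[2],q[3],q[0]]).as_matrix()
E
python3 - <<'E'
from h import *
c=cam("top"); F=lambda u,v:(130+u/2.9,90+v/2.9)
P=lambda n,uv,z:print(n,np.round(back(c,uv,z),4))
P("handle",F(351,317),.152);P("h far",F(351,284),.152);P("h near",F(351,351),.152);P("clip",F(288,283),.06)
P("hosefar",F(355,235),.03);P("hosenear",F(348,435),.03)
for n,uv in dict(r=F(190,374),b=F(68,468),t=F(62,217),l=(111,197)).items():P("tray "+n,uv,.022)
P("housing L",F(263,330),.05);P("housing R",F(441,335),.05)
P("can",F(171,155),.15); P("pack grey top",(127,188),.097); P("packred",F(588,318),.172); P("drill muzzle",F(347,115),.16)
print("scene handle",back(cam("scene"),(252,187),.152))
R=tool(robot.sense());print(R.round(3))
E
```

```text
handle [ 0.4719 -0.0149  0.152 ]
h far [ 0.5066 -0.0149  0.152 ]
h near [ 0.4365 -0.0149  0.152 ]
clip [0.5283 0.0552 0.06  ]
hosefar [ 0.591 -0.019  0.03 ]
hosenear [ 0.363 -0.011  0.03 ]
tray r [0.4324 0.1663 0.022 ]
tray b [0.3276 0.2987 0.022 ]
tray t [0.6151 0.3184 0.022 ]
tray l [0.5057 0.4465 0.022 ]
housing L [0.4773 0.083  0.05  ]
housing R [ 0.4714 -0.1139  0.05  ]
can [0.6471 0.1754 0.15  ]
pack grey top [0.5192 0.3735 0.097 ]
packred [ 0.4666 -0.2545  0.172 ]
drill muzzle [ 0.6876 -0.0108  0.16  ]
scene handle [ 0.47947626 -0.00722682  0.152     ]
[[ 0.23  -0.973 -0.   ]
 [-0.973 -0.23   0.001]
 [-0.002  0.    -1.   ]]
```

Run:
```python
import cv2
im=cv2.imread("pics/scene0.png")
cv2.imwrite("pics/scene0c.png",cv2.resize(im[150:370,180:400],None,fx=2.7,fy=2.7,interpolation=cv2.INTER_CUBIC))
```

```text
(no output)
```

View pics/scene0c.png

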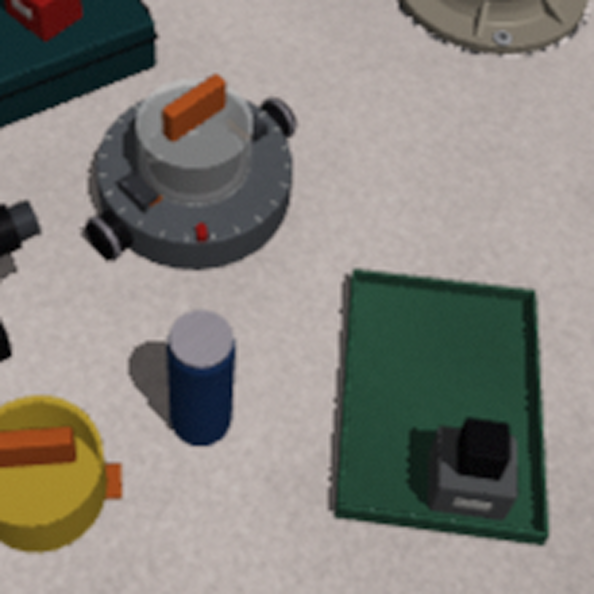

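```bash
python3 -m inch '[[85,-30,-50,-8,0],[85,-30,-50,-8,0],[85,-30,-50,-8,0],[85,-30,-50,-8,0],[85,-30,-50,-8,0]]' 40; python3 -m inch '[[85,-50,-30,0,0],[85,-50,-30,0,0],[85,-50,-30,0,0],[85,-50,-30,0,0],[85,-50,-30,0,0]]'; python3 -m inch '[[85,-50,-29,0,0],[85,-50,-30,0,0],[85,0,0,0,0.116],[85,0,0,0,0.116],[85,0,0,0,0]]'
python3 - <<'E'
from h import *
s=robot.sense(); im=robot.read_camera("wrist"); cv2.imwrite("pics/w1.png",im[:,:,::-1])
print(s["clock"],s["position"],s["joint_pos"].__class__,np.round(s["joint_pos"],2),np.round(s["contact_force"],1));print(tool(s).round(3))
E
```

```text
clock: 0.78
position: [0.3535, -0.4032, 0.2528]
ee_rot: [0.0, 0.784, -0.621, -0.0]
contact_force: [1.0, 0.1, 0.3]
opening: 0.0851
clock: 1.4
position: [0.4411, -0.1252, 0.2527]
ee_rot: [0.0, 0.784, -0.621, 0.0]
contact_force: [1.2, -0.5, 0.3]
opening: 0.085
clock: 2.02
position: [0.4753, -0.0161, 0.2525]
ee_rot: [0.0, 0.707, -0.707, -0.0]
contact_force: [-0.7, -0.9, -0.4]
opening: 0.085
2.025 [ 0.47528143 -0.01609235  0.2524968 ] <class 'numpy.ndarray'> [ 0.47  0.07 -0.53  1.67  0.04  1.41 -1.63] [-0.7 -0.9 -0.4]
[[ 0.001 -1.    -0.   ]
 [-1.    -0.001  0.   ]
 [-0.     0.    -1.   ]]
```

View pics/w1.png

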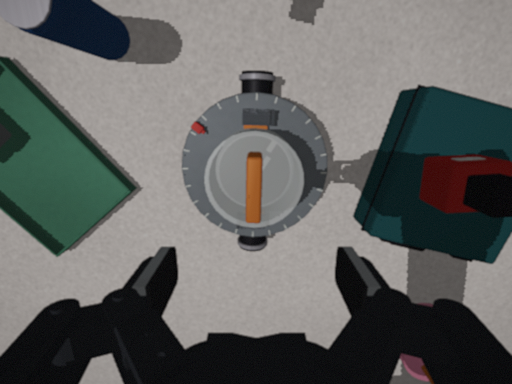

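The wrist picture shows the clear cap's handle from about (255,155) to (254,222), the clip at (200,128) and the catches at (260,115). I'll enlarge it before measuring.

Run:
```python
import cv2
im=cv2.imread("pics/w1.png")
cv2.imwrite("pics/w1c.png",cv2.resize(im[60:260,170:340],None,fx=3,fy=3,interpolation=cv2.INTER_CUBIC))
```

```text
(no output)
```

View pics/w1c.png

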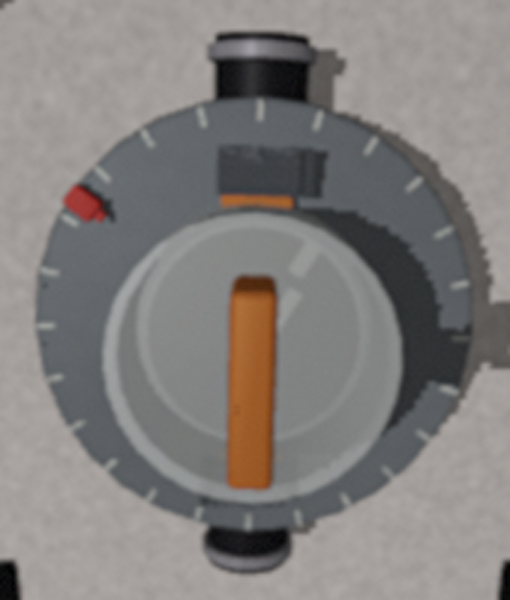

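Run:
```python
from h import *
s=robot.sense(); c=cam("wrist",s); F=lambda u,v:(170+u/3,60+v/3)
a=back(c,F(254,291),.152);b=back(c,F(250,488),.152);print(a,b,(a+b)/2,np.linalg.norm(a-b),np.degrees(np.arctan2(*(a-b)[[1,0]])))
print("clip",back(c,F(100,211),.055),back(c,F(83,203),.06))
for u in [(40,310),(470,300),(255,98),(250,530)]: print(back(c,F(*u),.05))
print("catch far",back(c,F(258,172),.064),"hose",back(c,F(262,65),.03),back(c,F(247,545),.03))
print(cv2.fitEllipse(np.array([[105,350],[402,350],[253,208],[250,502],[150,250],[355,250],[145,455],[350,465]],np.float32)))
print("cap rim",back(c,F(253,353),.053))
```

```text
[ 0.5100912  -0.01543076  0.152     ] [ 0.44191155 -0.01411077  0.152     ] [ 0.47600138 -0.01477076  0.152     ] 0.06819242640162823 -1.109136753348661
clip [0.52822042 0.05069784 0.055     ] [0.53181253 0.0566976  0.06      ]
[0.48461162 0.0809317  0.05      ]
[ 0.48959119 -0.11131279  0.05      ]
[ 0.57372846 -0.01526878  0.05      ]
[ 0.37645094 -0.01307712  0.05      ]
catch far [ 0.54455913 -0.01658948  0.064     ] hose [ 0.58825551 -0.01820315  0.03      ] [ 0.35819324 -0.01131763  0.03      ]
((253.07867431640625, 355.0626525878906), (293.03411865234375, 296.30816650390625), 92.17184448242188)
cap rim [ 0.46580471 -0.01451324  0.053     ]
```

```bash
python3 -m inch '[[50,-1.3,-0.7,40,0.02],[50,0,0,40,0],[50,0,0,30,0],[50,0,0,17.5,0],[16,0,0,0,0]]' 40;  python3 -m inch '[[10,0,0,0,0],[10,0,0,0,0],[10,0,0,0,0],[10,0,0,0,0]]' 50
python3 - <<'E'
from h import *
s=robot.sense(); im=robot.read_camera("wrist"); cv2.imwrite("pics/w2.png",im[:,:,::-1])
print(s["position"],s["opening"],np.round(s["joint_pos"],2),np.round(s["contact_force"],1))
E
```

```text
clock: 2.7
position: [0.475, -0.0151, 0.1241]
ee_rot: [-0.001, -0.701, 0.714, 0.001]
contact_force: [-0.7, 0.2, -0.3]
opening: 0.0333
clock: 3.2
position: [0.4768, -0.0145, 0.126]
ee_rot: [0.001, -0.7, 0.714, -0.001]
contact_force: [0.4, 2.6, 2.8]
opening: 0.0139
[ 0.47678755 -0.01454964  0.12597546] 0.013893251334447587 [ 0.45  0.17 -0.53  1.87  0.09  1.13 -1.71] [0.4 2.6 2.8]
```

View pics/w2.png

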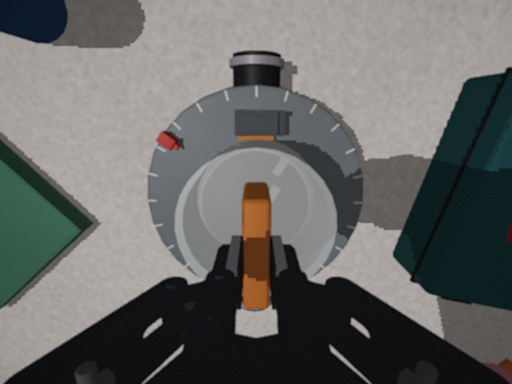

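The handle sits between the pads, spanning (257,185) to (256,305). Next I turn it anticlockwise.

```bash
python3 -m inch '[[10,0,0,0,-0.12],[10,0,0,0,-0.15]]'; python3 -m inch '[[10,0,0,0,-0.17],[10,0,0,0,-0.17],[10,0,0,0,-0.17],[10,0,0,0,-0.17],[10,0,0,0,-0.17]]';python3 -m inch '[[10,0,0,0,-0.17],[10,0,0,0,-0.17],[10,0,0,0,0]]'
python3 - <<'E'
from h import *
s=robot.sense(); im=robot.read_camera("wrist"); cv2.imwrite("pics/w3.png",im[:,:,::-1])
im=robot.read_camera("scene"); cv2.imwrite("pics/s3.png",cv2.resize(im[150:280,160:320,::-1],None,fx=4,fy=4))
R=tool(s);print(np.degrees(np.arctan2(R[1,0],R[0,0])),s["position"],s["opening"],np.round(s["joint_pos"],2),np.round(s["contact_force"],1),np.round(s["ft_torque"],2))
E
```

```text
clock: 3.5
position: [0.4763, -0.0153, 0.1256]
ee_rot: [0.0, 0.791, -0.612, 0.0]
contact_force: [-0.3, -0.8, 2.3]
opening: 0.0143
clock: 4.12
position: [0.4765, -0.0151, 0.1256]
ee_rot: [-0.0, 0.973, -0.231, 0.0]
contact_force: [-0.3, 1.1, 1.7]
opening: 0.0143
clock: 4.5
position: [0.4765, -0.0148, 0.1256]
ee_rot: [-0.0, 0.998, -0.066, 0.0]
contact_force: [-0.3, 1.0, 3.7]
opening: 0.0141
-7.549799487484331 [ 0.47647613 -0.01475157  0.12559502] 0.014084032114361855 [ 0.58  0.19 -0.68  1.86  0.13  1.14 -0.28] [-0.3  1.   3.7] [ 0.38 -0.13  0.14]
```

View pics/w3.png

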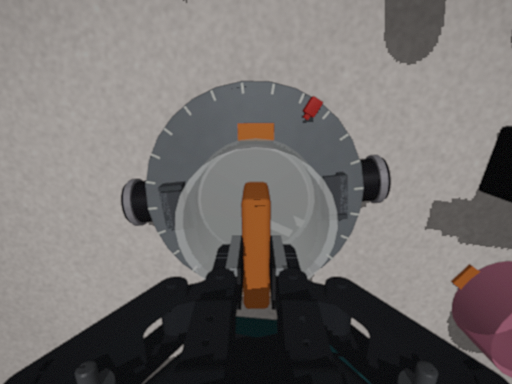

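View pics/s3.png

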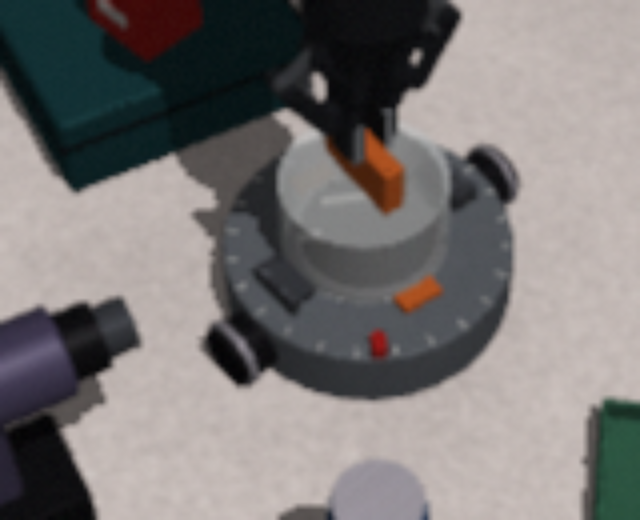

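The lugs are clear of the catches: an orange lug shows at (255,131) in the wrist picture, about 90° from the catches at (172,200) and (345,195). Now I lift.

```bash
python3 -m inch '[[10,0,0,-8,0],[10,0,0,-14,0],[10,0,0,-18,0],[10,0,0,-18,0],[10,0,0,-17,0]]'
python3 -m inch '[[10,-7,-25,0,0],[10,-12,-45,0,0],[10,-12,-50,0,0],[10,-12,-50,0,0],[10,-12,-50,0,0]]'
python3 -m inch '[[10,-10,-40,0,0],[10,-7,-24,0,0],[10,-2,-7,0,0],[10,0,0,0,0]]'
python3 - <<'E'
from h import *
s=robot.sense(); im=robot.read_camera("wrist"); cv2.imwrite("pics/w4.png",im[:,:,::-1])
im=robot.read_camera("top"); cv2.imwrite("pics/t4.png",cv2.resize(im[90:290,90:360,::-1],None,fx=2.9,fy=2.9,interpolation=cv2.INTER_CUBIC))
im=robot.read_camera("scene"); cv2.imwrite("pics/s4.png",im[:,:,::-1])
R=tool(s);print(R.round(3),np.degrees(np.arctan2(R[1,0],R[0,0])),s["position"],s["opening"],np.round(s["joint_pos"],2),np.round(s["contact_force"],1),np.round(s["ft_torque"],2))
E
```

```text
clock: 5.22
position: [0.4761, -0.015, 0.2016]
ee_rot: [0.0, 0.998, -0.066, 0.0]
contact_force: [-0.8, -0.6, -1.4]
opening: 0.0139
clock: 5.85
position: [0.4503, 0.2116, 0.2011]
ee_rot: [0.0, 0.998, -0.066, 0.0]
contact_force: [0.6, 0.3, -2.5]
opening: 0.0142
clock: 6.35
position: [0.441, 0.2828, 0.2004]
ee_rot: [0.0, 0.998, -0.066, -0.0]
contact_force: [0.7, -0.2, -1.9]
opening: 0.0142
[[ 0.991 -0.131 -0.   ]
 [-0.131 -0.991 -0.   ]
 [-0.     0.    -1.   ]] -7.514563073379789 [0.44098567 0.28279623 0.20038488] 0.014153980629694425 [ 0.12  0.28 -0.9   1.64  0.22  1.33 -0.94] [ 0.7 -0.2 -1.9] [-0.02 -0.05  0.04]
```

View pics/w4.png

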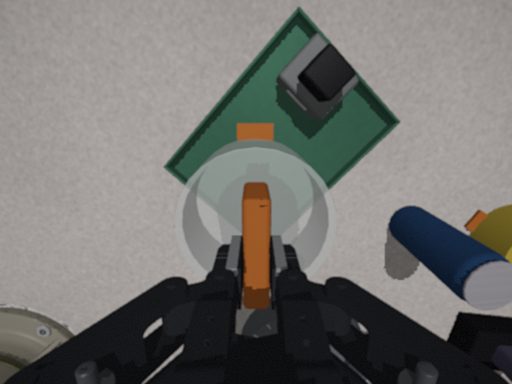

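View pics/t4.png

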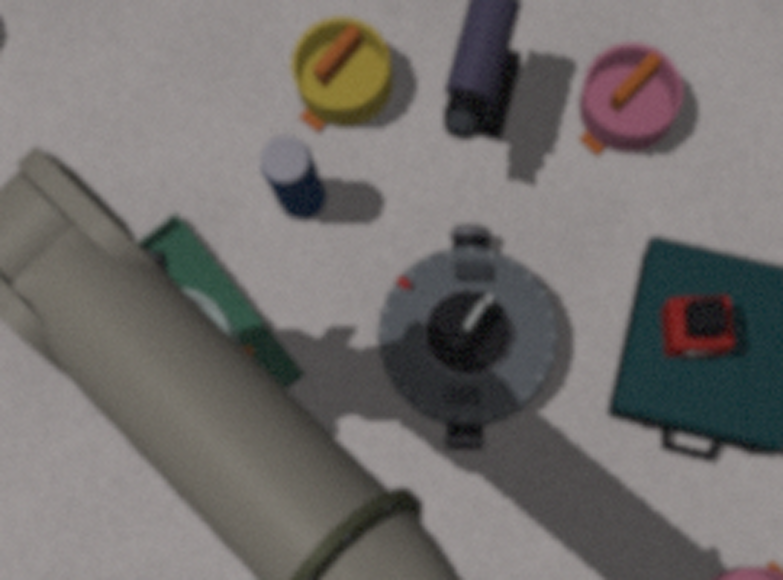

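View pics/s4.png

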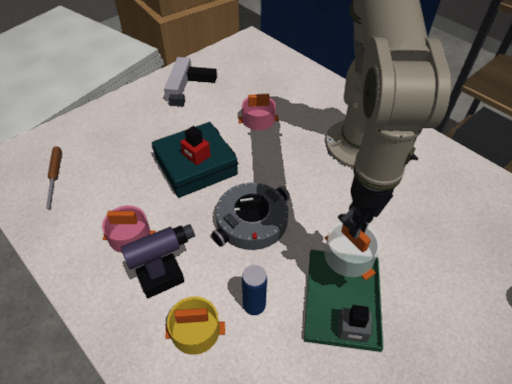

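Run:
```python
from h import *
s=robot.sense(); c=cam("wrist",s)
b=back(c,(165,167),.022);l=back(c,(299,9),.022);t=back(c,(399,122),.022)
print(b,l,t,np.linalg.norm(b-l),np.linalg.norm(l-t)); ce=(b+t)/2;u=(b-l)/np.linalg.norm(b-l);f=ce+.038*u
print("centre",ce,"free",f,"yaw",np.degrees(np.arctan2(u[1],u[0])))
d=f-s["position"];print((tool(s).T@d*1000).round(1))
```

```text
[0.32960233 0.30522286 0.022     ] [0.51145492 0.45367768 0.022     ] [0.62034589 0.32140005 0.022     ] 0.2347534812850287 0.17133189050366202
centre [0.47497411 0.31331145 0.022     ] free [0.44553728 0.28928079 0.022     ] yaw -140.77362038388546
[  2.9  -8.2 178.2]
```

```bash
python3 -m inch '[[10,1.6,-3.2,25,0],[10,0,0,35,0],[10,0,0,30,0],[10,0,0,15,0],[10,0,0,7,0]]'
python3 -m inch '[[10,0,0,4,0],[10,0,0,2,0],[10,0,0,1,0]]'
python3 - <<'E'
from h import *
s=robot.sense(); im=robot.read_camera("wrist"); cv2.imwrite("pics/w5.png",im[:,:,::-1])
im=robot.read_camera("scene"); cv2.imwrite("pics/s5.png",cv2.resize(im[180:370,270:410,::-1],None,fx=3,fy=3,interpolation=cv2.INTER_CUBIC))
print(s["position"],s["opening"],np.round(s["contact_force"],1))
E
```

```text
clock: 7.12
position: [0.4431, 0.2856, 0.088]
ee_rot: [0.0, 0.998, -0.066, -0.0]
contact_force: [-0.0, -0.6, -0.9]
opening: 0.0141
clock: 7.5
position: [0.4431, 0.2865, 0.0817]
ee_rot: [-0.0, 0.998, -0.065, 0.0]
contact_force: [0.3, -1.0, -2.5]
opening: 0.0143
[0.44310684 0.28650797 0.08174593] 0.014311016069948989 [ 0.3 -1.  -2.5]
```

View pics/w5.png

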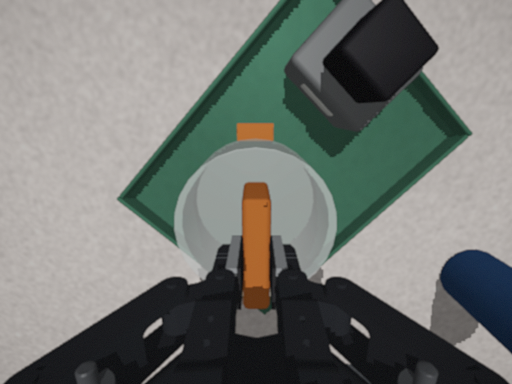

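View pics/s5.png

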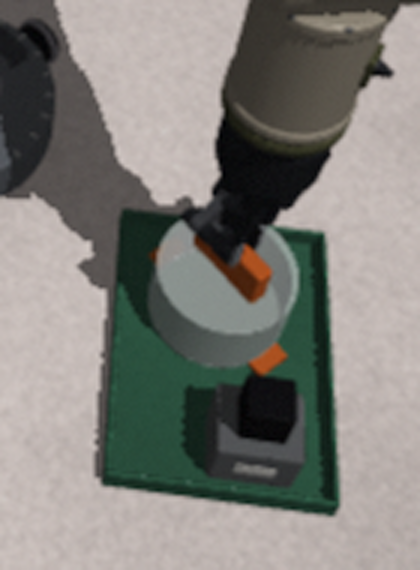

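The cap hangs inside the tray, lug at (255,131) in the wrist picture and clear of the walls and the pack. I'll recheck its centring from here, then finish lowering.

```bash
python3 - <<'E'
from h import *
s=robot.sense(); c=cam("wrist",s)
b=back(c,(119,198),.022);t=back(c,(470,132),.022)
print(b,t,np.linalg.norm(b-t),(b+t)/2); ce=(b+t)/2
a=np.radians(-140.8);print(ce+.038*np.array([np.cos(a),np.sin(a),0]))
print(back(c,(255,131),.0065+.003))
E
python3 -m inch '[[10,0,0,1,0],[10,0,0,0.7,0],[10,0,0,0.5,0]]'
```

```text
[0.32899865 0.3072579  0.022     ] [0.61854211 0.32417352 0.022     ] 0.29003716488376413 [0.47377038 0.31571571 0.022     ]
[0.44432249 0.2916986  0.022     ]
[0.45041096 0.34619763 0.0095    ]
clock: 7.98
position: [0.4425, 0.2867, 0.0799]
ee_rot: [-0.0, 0.998, -0.065, 0.0]
contact_force: [-6.0, -3.2, 11.9]
opening: 0.014
```

```bash
python3 -m inch '[[10,0,0,-0.8,0],[22,0,0,0,0],[50,0,0,0,0],[50,0,0,0,0],[60,0,0,-5,0]]'; python3 -m inch '[[60,0,0,-30,0],[60,0,0,-50,0],[60,0,0,-50,0],[60,0,0,0,0]]'
python3 - <<'E'
from h import *
s=robot.sense(); im=robot.read_camera("wrist"); cv2.imwrite("pics/w6.png",im[:,:,::-1])
R=tool(s);print(R.round(3),s["position"],s["opening"],np.round(s["joint_pos"],2),np.round(s["contact_force"],1))
d=np.array([.475,-.0148,.25])-s["position"];print((R.T@d*1000).round(1))
E
```

```text
clock: 8.6
position: [0.4426, 0.2861, 0.0847]
ee_rot: [0.0, 0.998, -0.065, -0.0]
contact_force: [0.1, 0.5, -0.8]
opening: 0.0599
clock: 9.1
position: [0.4444, 0.2881, 0.2193]
ee_rot: [-0.002, 0.998, -0.065, 0.003]
contact_force: [-0.3, -0.2, -0.4]
opening: 0.06
[[ 0.991 -0.13   0.007]
 [-0.13  -0.991  0.004]
 [ 0.006 -0.004 -1.   ]] [0.4443695  0.28809571 0.21927429] 0.060023206180793855 [ 0.12  0.28 -0.9   1.6   0.22  1.37 -0.94] [-0.3 -0.2 -0.4]
[ 70.  296.2 -31.6]
```

View pics/w6.png

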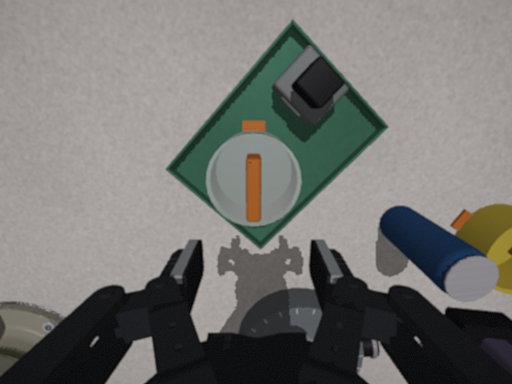

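The cap stands upright in the free end: handle at (253,187), both lugs within the walls. I'm going back to the dial.

```bash
python3 -m inch '[[60,8,40,-6,0],[60,14,58,-6,0],[60,14,58,-6,0],[60,14,58,-6,0],[60,14,55,-6,0]]'; python3 -m inch '[[60,6,27,0,0.1],[60,0,0,0,0.18],[60,0,0,0,0.18],[60,0,0,0,0.18],[60,0,0,0,0.18]]';python3 -m inch '[[60,0,0,0,0.18],[60,0,0,0,0.18],[60,0,0,0,0.18],[60,0,0,0,0.18],[60,0,0,0,0.18]]';python3 -m inch '[[60,0,0,0,0.18],[60,0,0,0,0.18],[60,0,0,0,0]]'
python3 - <<'E'
from h import *
s=robot.sense(); im=robot.read_camera("wrist"); cv2.imwrite("pics/w7.png",im[:,:,::-1]); cv2.imwrite("pics/w7c.png",cv2.resize(im[60:260,160:350,::-1],None,fx=3,fy=3,interpolation=cv2.INTER_CUBIC))
np.savez("s7.npz",**{k:s[k] for k in("position","ee_rot")})
R=tool(s);print(R.round(3),np.degrees(np.arctan2(R[1,0],R[0,0])),s["position"],s["opening"],np.round(s["joint_pos"],2),np.round(s["contact_force"],1))
E
```

```text
clock: 9.78
position: [0.4703, 0.0088, 0.2439]
ee_rot: [0.0, 0.998, -0.066, -0.001]
contact_force: [1.4, -0.0, 0.4]
opening: 0.0596
clock: 10.4
position: [0.4728, -0.0165, 0.2434]
ee_rot: [0.0, 0.888, -0.461, -0.001]
contact_force: [0.6, -0.4, 0.3]
opening: 0.06
clock: 11.02
position: [0.4728, -0.0165, 0.2433]
ee_rot: [-0.001, -0.599, 0.801, 0.001]
contact_force: [0.1, -0.2, 0.2]
opening: 0.0601
clock: 11.4
position: [0.4729, -0.0164, 0.2436]
ee_rot: [-0.001, -0.449, 0.893, 0.001]
contact_force: [0.6, 0.0, 0.9]
opening: 0.0594
[[-0.596 -0.803 -0.002]
 [-0.803  0.596  0.   ]
 [ 0.001  0.002 -1.   ]] -126.61597958705805 [ 0.4728874  -0.01643311  0.24362892] 0.05941253054502866 [ 0.55  0.08 -0.61  1.69  0.04  1.39 -2.28] [0.6 0.  0.9]
```

View pics/w7.png

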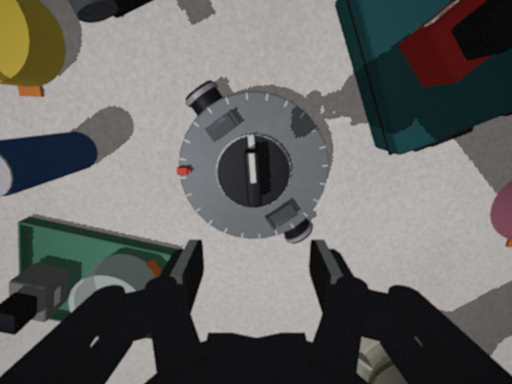

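View pics/w7c.png

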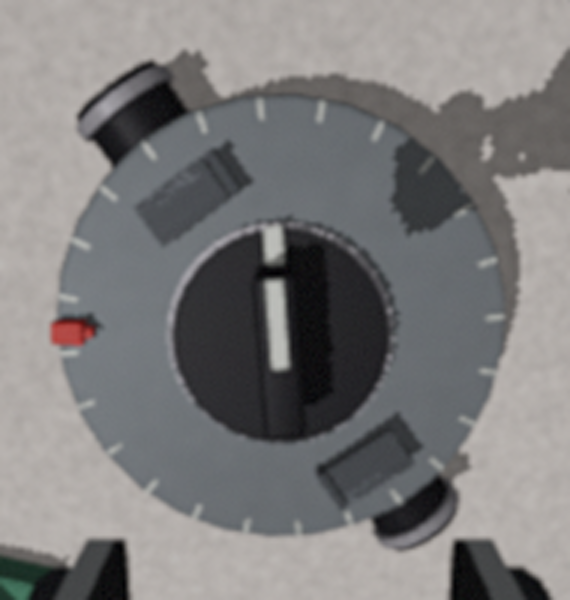

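The dial bar runs from (273,275) to (284,435) in the crop, the arrow tip at (273,225), the clip's inner tip near (92,331).

Run:
```python
from h import *
s=dict(np.load("s7.npz")); c=cam("wrist",s); F=lambda u,v:(160+u/3,60+v/3)
ang=lambda d:np.degrees(np.arctan2(d[1],d[0]))
a=back(c,F(274,280),.096);b=back(c,F(281,370),.096);print("arrow on bar",a,b,ang(a-b))
a=back(c,F(273,277),.096);b=back(c,F(284,434),.096);print("bar",a,b,(a+b)/2,np.linalg.norm(a-b),ang(a-b))
tip=back(c,F(272.5,224),.061);print("tip",tip)
disc=back(c,F(282,333),.061);print("disc c",disc)
cl=back(c,F(92,331),.055);print("clip",cl, back(c,F(70,332),.06))
for A in ([.475,-.0148],disc[:2]):
    A=np.array(A);print(ang(tip[:2]-A),np.linalg.norm(tip[:2]-A),ang(cl[:2]-A),np.linalg.norm(cl[:2]-A))
for u in [(62,315),(503,318),(280,96),(280,533)]: print(back(c,F(*u),.05))
A=np.array([.475,-.0148,.076]);print((tool(s).T@(A-s["position"])*1000).round(1))
```

```text
arrow on bar [ 0.50091371 -0.03115934  0.096     ] [ 0.47132786 -0.01234364  0.096     ] -32.455135627961646
bar [ 0.50203768 -0.03153382  0.096     ] [0.44948641 0.00247899 0.096     ] [ 0.47576205 -0.01452742  0.096     ] 0.0625979788638697 -32.912198591657734
tip [ 0.51570197 -0.04079088  0.061     ]
disc c [ 0.47687308 -0.01666985  0.061     ]
clip [0.52575206 0.04982662 0.055     ] [0.53117701 0.0560517  0.06      ]
-32.56090260294016 0.04829260459751646 51.85703039039462 0.08217281255179427
-31.849108713733965 0.04571111540809737 53.68183851205328 0.08252838573722535
[0.53885796 0.05731675 0.05      ]
[ 0.4225999  -0.09692494  0.05      ]
[ 0.55375712 -0.07295518  0.05      ]
[0.39770547 0.04370676 0.05      ]
[ -2.7  -1.  167.6]
```

```bash
python3 -m inch '[[50,-3.1,-1.2,20,-0.072],[50,0,0,50,0],[50,0,0,50,0],[50,0,0,30,0],[50,0,0,17,0]]'; python3 -m inch '[[30,0,0,0,0],[10,0,0,0,0],[10,0,0,0,0],[10,0,0,0,0]]' 60
python3 - <<'E'
from h import *
s=robot.sense(); im=robot.read_camera("wrist"); cv2.imwrite("pics/w8.png",im[:,:,::-1])
R=tool(s);print(np.degrees(np.arctan2(R[1,0],R[0,0])),s["position"],s["opening"],np.round(s["joint_pos"],2),np.round(s["contact_force"],1))
E
```

```text
clock: 12.08
position: [0.4752, -0.0146, 0.0759]
ee_rot: [-0.001, -0.482, 0.876, 0.001]
contact_force: [-0.0, -0.1, 0.2]
opening: 0.0502
clock: 12.58
position: [0.4769, -0.0146, 0.0786]
ee_rot: [0.001, -0.481, 0.877, -0.0]
contact_force: [-1.3, 0.4, 0.2]
opening: 0.01
-122.5455190975253 [ 0.47692367 -0.01460852  0.07860562] 0.009974616489946497 [ 0.51  0.24 -0.61  1.92  0.16  1.03 -2.31] [-1.3  0.4  0.2]
```

View pics/w8.png

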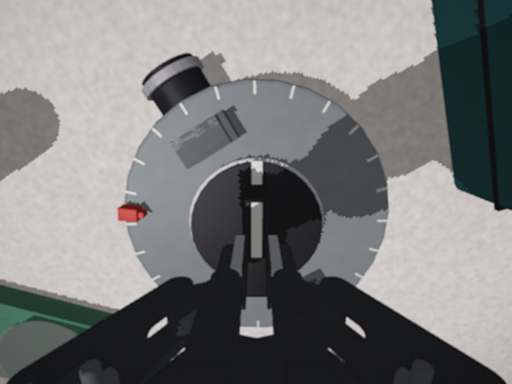

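```bash
python3 -m inch '[[2,0,0,0,0],[2,0,0,0,0],[2,0,0,0,0]]' 60
python3 - <<'E'
from h import *
s=robot.sense(); im=robot.read_camera("wrist"); g=im[140:320,170:340,::-1].astype(float); cv2.imwrite("pics/w9.png",np.clip(cv2.resize(g,None,fx=3.3,fy=3.3,interpolation=cv2.INTER_CUBIC)*2.5,0,255))
print(s["position"],s["opening"],np.round(s["contact_force"],1))
E
```

```text
clock: 13.0
position: [0.4763, -0.0146, 0.0778]
ee_rot: [0.0, -0.481, 0.877, 0.0]
contact_force: [1.7, -0.1, -0.2]
opening: 0.0022
[ 0.476339   -0.01458778  0.07782741] 0.0022188686593124915 [ 1.7 -0.1 -0.2][ WARN:0@0.631] global loadsave.cpp:1063 imwrite_ Unsupported depth image for selected encoder is fallbacked to CV_8U.
```

View pics/w9.png

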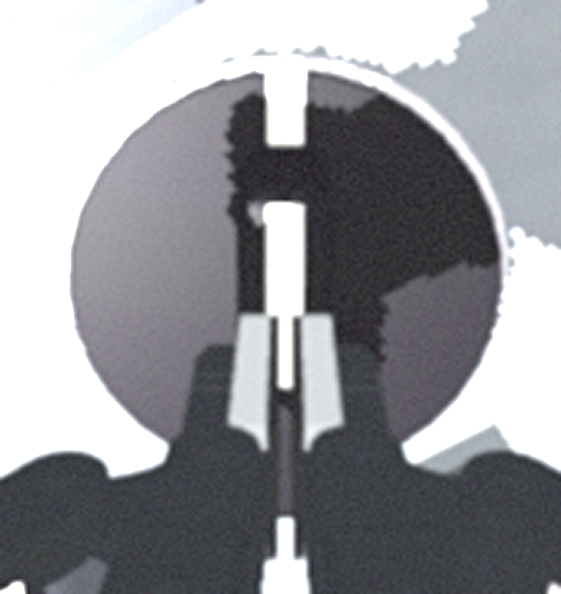

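The fingers closed to 2 mm without touching the bar. The pads appear at crop (250-320,315), over the arrow, so something disagrees with my height. Checking geometry.

Run:
```python
from h import *
s=robot.sense(); c=cam("wrist",s); R=tool(s); p=s["position"]
for n,v in {"tcp":(0,0,0),"tip far":(0,-.011,.008),"tip near":(0,.011,.008),"padback far":(0,-.011,-.03)}.items(): print(n,proj(c,p+R@np.array(v)))
A=np.array([.4757,-.0146]);u=np.array([np.cos(np.radians(-32.5)),np.sin(np.radians(-32.5))])
for z in(.096,.081,.061):
  print(z,[proj(c,[*(A+u*d),z]).round(1).tolist() for d in(.047,.033,0,-.033)])
im=robot.read_camera("scene"); cv2.imwrite("pics/s9.png",cv2.resize(im[150:270,190:310,::-1],None,fx=5,fy=5,interpolation=cv2.INTER_CUBIC))
```

```text
tcp [255.40293876 236.34956033]
tip far [255.4284272  215.96863241]
tip near [255.44598571 245.7720931 ]
padback far [255.22669776 242.37889075]
0.096 [[255.9, 172.1], [255.9, 197.1], [256.0, 250.8], [256.0, 298.3]]
0.081 [[256.0, 166.5], [256.0, 189.5], [256.0, 239.3], [256.1, 283.7]]
0.061 [[256.0, 160.5], [256.0, 181.3], [256.0, 226.5], [256.1, 267.4]]
```

View pics/s9.png

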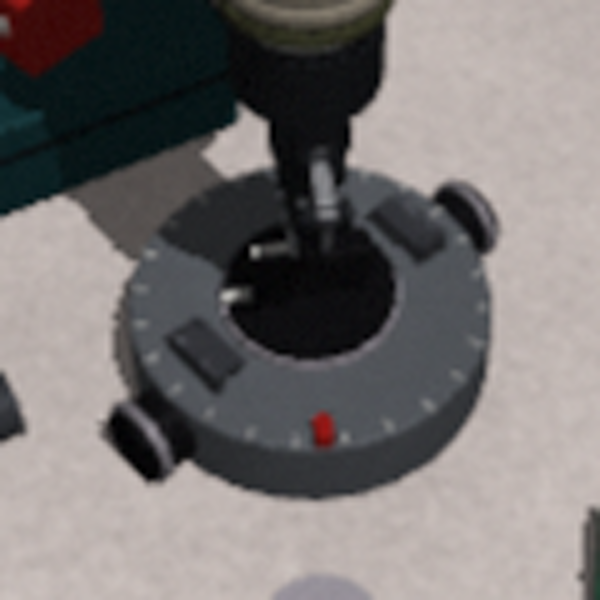

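Run:
```python
from h import *
s=robot.sense(); c=cam("scene"); p=s["position"]
for dz in(-.008,0,.011,.018,.03,.06): print(dz,((proj(c,p+[0,0,dz])-[190,150])*5).round(0))
A=np.array([.4757,-.0146]);u=np.array([np.cos(np.radians(-32.5)),np.sin(np.radians(-32.5))])
for z in(.096,.061): print(z,[((proj(c,[*(A+u*d),z])-[190,150])*5).round(0).tolist() for d in(.047,.033,0,-.033)])
im=robot.read_camera("scene"); g=im[185:220,225:285,::-1].astype(float)
cv2.imwrite("pics/s10.png",np.clip(cv2.resize(g,None,fx=12,fy=12,interpolation=cv2.INTER_CUBIC)*2.5,0,255).astype(np.uint8))
for x in(225,):print()
```

```text
-0.008 [305. 274.]
0 [305. 265.]
0.011 [305. 252.]
0.018 [305. 244.]
0.03 [305. 229.]
0.06 [305. 192.]
0.096 [[218.0, 255.0], [244.0, 251.0], [306.0, 243.0], [367.0, 235.0]]
0.061 [[220.0, 296.0], [246.0, 292.0], [306.0, 284.0], [366.0, 276.0]]
```

View pics/s10.png

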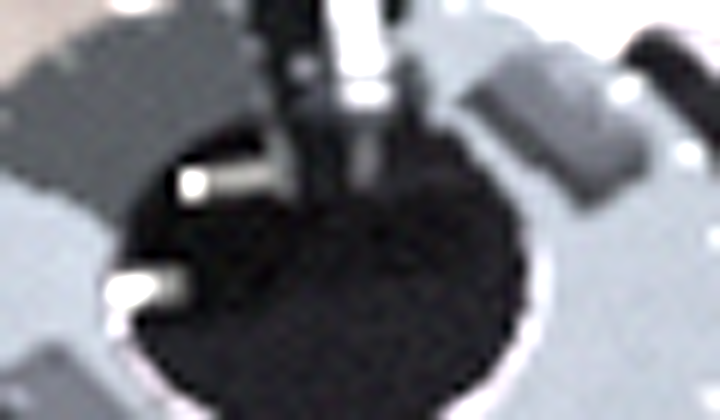

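Both views put the visible finger ends about at the bar's top, higher than the tool description suggests. I'll open, go lower in small steps while watching the force, and close again.

```bash
python3 -m inch '[[40,0,0,0,0],[40,0,0,0,0],[40,0,0,0,0],[40,0,0,4,0],[40,0,0,4,0]]' 40; python3 -m inch '[[10,0,0,0,0],[10,0,0,0,0],[10,0,0,0,0],[10,0,0,0,0]]'
python3 - <<'E'
from h import *
s=robot.sense(); im=robot.read_camera("wrist"); g=im[140:320,170:340,::-1].astype(float); cv2.imwrite("pics/w11.png",np.clip(cv2.resize(g,None,fx=3.3,fy=3.3,interpolation=cv2.INTER_CUBIC)*2.5,0,255).astype(np.uint8))
print(s["position"],s["opening"],np.round(s["contact_force"],1))
E
```

```text
clock: 13.78
position: [0.4763, -0.0146, 0.0695]
ee_rot: [-0.0, -0.481, 0.877, 0.0]
contact_force: [0.2, -0.1, 0.1]
opening: 0.0402
clock: 14.28
position: [0.4763, -0.0143, 0.0697]
ee_rot: [0.0, -0.481, 0.877, 0.0]
contact_force: [0.9, 1.8, -2.5]
opening: 0.0157
[ 0.47625699 -0.01431993  0.06973262] 0.015721770590719695 [ 0.9  1.8 -2.5]
```

View pics/w11.png

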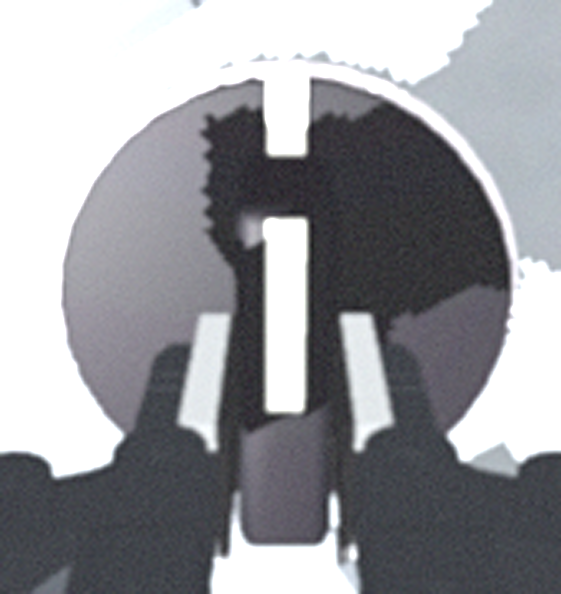

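Now it grips the bar (15.7 mm opening; pads either side at crop (210,320) and (360,320)). I'll turn it by about 84° anticlockwise.

```bash
python3 -m inch '[[10,0,0,0,-0.1],[10,0,0,0,-0.15],[10,0,0,0,-0.17],[10,0,0,0,-0.17],[10,0,0,0,-0.17]]' 50;  python3 -m inch '[[10,0,0,0,-0.17],[10,0,0,0,-0.17],[10,0,0,0,-0.17],[10,0,0,0,-0.13],[10,0,0,0,-0.066]]'; python3 -m inch '[[10,0,0,0,0],[10,0,0,0,0]]'
python3 - <<'E'
from h import *
s=robot.sense(); im=robot.read_camera("wrist"); cv2.imwrite("pics/w12.png",cv2.resize(im[40:240,150:360,::-1],None,fx=2.9,fy=2.9,interpolation=cv2.INTER_CUBIC))
np.savez("s12.npz",**{k:s[k] for k in("position","ee_rot")})
R=tool(s);print(np.degrees(np.arctan2(R[1,0],R[0,0])),s["position"],s["opening"],np.round(s["joint_pos"],2),np.round(s["contact_force"],1),s["ft_torque"])
E
```

```text
clock: 14.95
position: [0.4765, -0.0132, 0.0698]
ee_rot: [-0.001, 0.774, -0.634, -0.0]
contact_force: [1.4, 5.4, -3.3]
opening: 0.015
clock: 15.58
position: [0.476, -0.0123, 0.0698]
ee_rot: [-0.001, 0.945, -0.328, -0.001]
contact_force: [-1.5, 7.5, -1.2]
opening: 0.0153
clock: 15.82
position: [0.476, -0.0123, 0.0698]
ee_rot: [-0.001, 0.944, -0.329, -0.001]
contact_force: [-0.9, 8.4, -1.0]
opening: 0.0154
-38.42851078419705 [ 0.4759875  -0.01233895  0.06979341] 0.015401154348818984 [ 0.69  0.3  -0.84  1.92  0.25  1.03 -0.92] [-0.9  8.4 -1. ] [1.68812695 0.2342975  0.09335927]
```

View pics/w12.png

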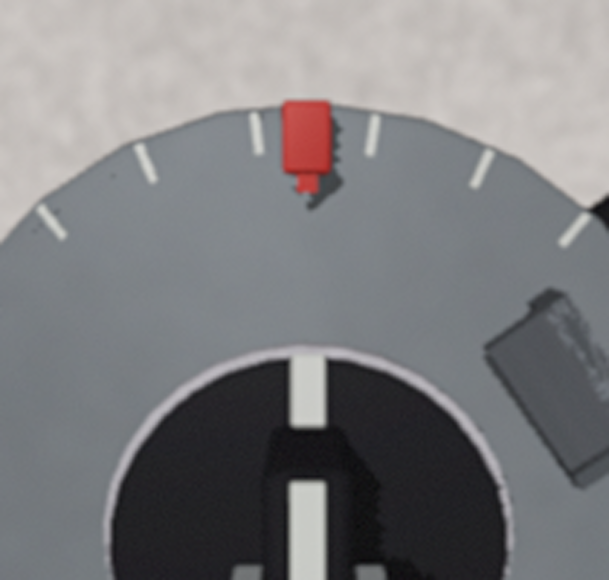

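The arrow (308,360–430) is in line with the clip's tip (308,190), so I release and retreat.

```bash
python3 -m inch '[[20,0,0,0,0],[45,0,0,0,0],[45,0,0,0,0],[45,0,0,0,0],[45,0,0,-10,0]]';  python3 -m inch '[[45,0,0,-40,0],[45,0,0,-50,0],[45,0,0,-50,0],[45,0,0,-20,0],[45,0,0,0,0]]'
python3 - <<'E'
from h import *
s=robot.sense(); im=robot.read_camera("wrist"); cv2.imwrite("pics/w13.png",im[:,:,::-1]); cv2.imwrite("pics/w13c.png",cv2.resize(im[70:240,170:340,::-1],None,fx=3.5,fy=3.5,interpolation=cv2.INTER_CUBIC))
np.savez("s13.npz",**{k:s[k] for k in("position","ee_rot")})
R=tool(s);print(s["clock"],np.degrees(np.arctan2(R[1,0],R[0,0])),s["position"],s["opening"],np.round(s["contact_force"],1))
im=robot.read_camera("scene"); cv2.imwrite("pics/s13.png",im[:,:,::-1])
E
```

```text
clock: 16.5
position: [0.4758, -0.0147, 0.0797]
ee_rot: [0.0, 0.944, -0.33, -0.001]
contact_force: [-1.0, -0.1, -0.4]
opening: 0.0446
clock: 17.12
position: [0.4774, -0.0144, 0.2419]
ee_rot: [-0.0, 0.944, -0.33, 0.002]
contact_force: [0.5, -0.3, -0.4]
opening: 0.0453
17.125 -38.55226977415765 [ 0.47736918 -0.01440388  0.24187658] 0.04526439183696742 [ 0.5 -0.3 -0.4]
```

View pics/w13c.png

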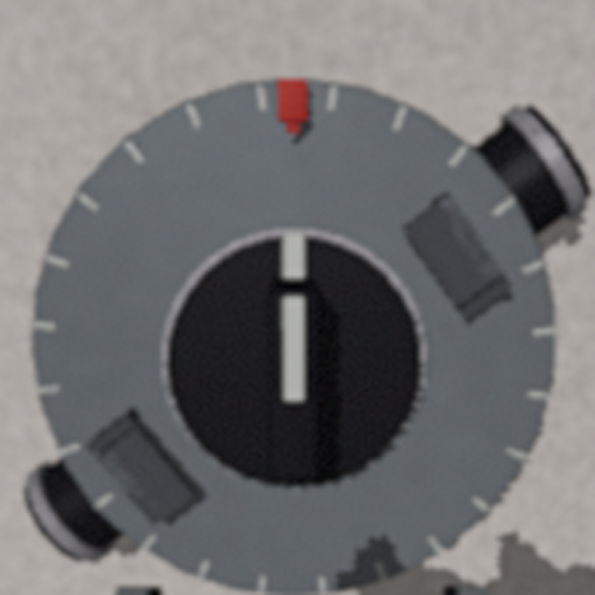

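View pics/s13.png

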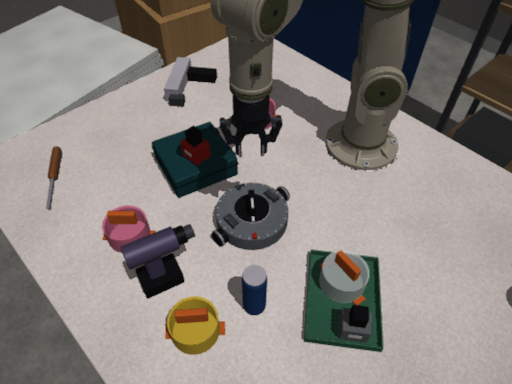

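The arrow (292,235–400) points at the clip's tip (294,132), within about half a degree. The cap is upright in the tray at (345,275), and the packs, drill and can are where they were. Handing in.

Run:
```python
from h import *
s=dict(np.load("s13.npz")); c=cam("wrist",s); F=lambda u,v:(170+u/3.5,70+v/3.5)
ang=lambda d:np.degrees(np.arctan2(d[1],d[0]))
a=back(c,F(293,297),.096);b=back(c,F(293,402),.096);t=back(c,F(292.5,233),.061);cl=back(c,F(294,134),.055)
A=np.array([.4757,-.0146,0]);print(ang(a-b),ang(t-A),ang(cl-A))
print(robot.hand_in())
```

```text
51.308385969059565 52.050088806270956 51.393138406244375
the job is handed in; nothing more can be done
None
```

The job is done and handed in: the guard cap is off and in the tray, and the dial arrow points at the red clip. It took about 17 s of the 61 s.

- **Cap:** I turned it about 84° anticlockwise, lifted it and set it down upright in the free end of the green tray. The final picture shows it standing there, with both lugs inside the walls.
- **Dial:** I turned it about 84° anticlockwise. My last measurement puts the arrow at 51.3° along the bar and 52.1° at its tip, against 51.4° for the clip, so within about 0.7°.
- **Everything else:** In the final scene picture the battery packs, drill, spray can and look-alike caps are where they were. The gripper is open, about 0.24 m up, and touching nothing.

Two checks disagreed along the way:

- **First dial grip missed:** The first grip on the dial bar closed on nothing, because the fingertips were about at the bar's top, higher than I had worked out from the tool description. There was no sign of contact. I lowered it 8 mm and the second grip held.
- **Tray position:** The top and wrist cameras differed by about 5 mm. I aimed between them, well inside the clearance I had worked out (about 18 mm) with the lugs placed diagonally.

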